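Reset the coffee grinder's burr dial

ROBOT

A 7-joint arm with a two-finger parallel gripper is mounted at the origin on a cart in front of the work surface, level with it; the furniture and walls round the work are solid. World frame = base frame: x ahead of the robot, y to its left, z up, the work surface at z = 0. Lengths are in m, angles in degrees, forces in N, time in s.
With the tool pointing down it reaches from about 0.35 to 0.9 m from the base axis. Payload 19.9 kg.
Tool frame: the origin (TCP) lies on the centre line of the jaws, within the pads' length; the fingertips stand 25 mm ahead of it and the grasp point (between the pads) lies 6 mm ahead of it; z points along the fingers, y is the line along which they close (so a half turn about z gives the same grasp; the last joint's range is limited). The gripper opens to 85 mm and grips with 20 to 120 N. Pads are 22 mm wide; open, the fingers measure 114 mm over their backs; the gripper's body (76 mm by 85 mm) begins 54 mm behind the grasp point. The pads swing forward as they close: fully open they stand 13 mm farther back than shut.
Start: joints at [-72.966, 23.915, -0.59, 92.452, 0.269, 63.638, -3.037], TCP at [0.208, 0.589, 0.256] pointing down, gripper open.
Joint ranges: [-161.28, 161.28], [-22.2, 115.67], [-73.04, 71.86], [3.21, 147.25], [-68.34, 248.33], [10.77, 114.83], [-161.83, 161.83]. Speed limits (degrees/s): [108.29, 108.29, 136.94, 136.94, 172.46, 172.46, 172.46].

INTERFACE

Orientations are given as a 3x3 rotation matrix whose columns are the frame's x, y, z axes.
In Python, from plant import r, eyes gives the robot as it stands (r), with the cameras (eyes).
- The arm moves only by the tool hand_motion, called after "Request:" by a JSON object that holds its "name" and its "arguments", one argument or row to a line. Schema: {"type":"object","properties":{"steps":{"type":"array","items":{"type":"object","properties":{"x":{"type":"number"},"y":{"type":"number"},"z":{"type":"number"},"ax":{"type":"number"},"ay":{"type":"number"},"az":{"type":"number"}},"additionalProperties":false},"minItems":1,"maxItems":12},"jaw":{"type":"number"},"clamp_n":{"type":"number"},"only":{"type":"string"},"quiet":{"type":"boolean"},"lines":{"type":"string"}},"required":["steps"],"additionalProperties":false}. steps is a list of rows, 1 to 12 of them, each an object with the fields x, y, z (the shift in m), ax, ay, az (a rotation vector in degrees); a field left out counts as zero; each row is the pose to reach, as a shift and turn from the pose commanded when the call began, along the tool's axes at that moment; what a row does not reach only later rows make up. A row lasts 1/12 s, in which the tool goes at most 0.0417 m and 7.16 degrees, less where a joint would pass 70% of its speed; a pose out of reach is approached as far as the arm can. jaw is the finger opening in m, set as the call begins (left out keeps the last). The fingers move at their own pace and stop on an object; clamp_n is the grip in N (left out, the last holds). Time passes only in rows, so rows that do not move let the fingers close. The tool returns the time, the measured TCP pose, the force, the opening and the grip force at its end. only (a regular expression) keeps the lines of the reply that match it, lines (a string "A,B") keeps lines A to B, and quiet returns only ok. Input that does not fit is refused with a message, and nothing moves.
- r.state(): the state, without advancing time (a new reading comes with each control period).
- eyes.grab_frame(name): name is "scene" or "top" or "wrist"; returns the picture (400x640x3 uint8, blue, green, red); there is no depth.
- eyes.camera_info(name): a dict with "camera_matrix" (3x3 intrinsics, pixels), "pose" (4x4, takes a point from camera to world coordinates). Camera axes: x right, y down, z forward; pixel columns grow to the right and rows downward; lengths in m; the calibration is good to about 2 mm. The wrist camera is an equidistant fisheye: a pixel r from the principal point sees the ray r / f radians off the axis. A picture is of the moment at which its call begins: read the wrist's pose just before it. camera_info takes no time and is no camera call; for the wrist camera it gives the pose at the moment of the call.
- r.close_job(): hands the job in; it is judged then, once.
The state is a dict: "time": time; "qpos": joint angles; "qd": joint speeds; "tau": joint torques, N m; "ee_pos": TCP position; "orientation": TCP orientation; "ft_force": force on the tool from outside, world axes, zero at the start; "torque": the same for the moment, N m; "gripper_width": finger opening in m; "grip_force": force on a finger pad.
Only numpy, scipy, OpenCV 4.12 (cv2) and the standard library are available. Lean on these libraries where they do the work, as an engineer would, in place of code of your own. Each camera call takes 0.05 s, during which the arm holds its last target. There are 200 camera calls.

TASK

Set the coffee grinder for the morning: turn its grind dial (the large one with the upright bar grip) clockwise as seen from above until it is at its stop, then turn it back three clicks, counter-clockwise, and let go. Leave the small round portion knob on the same grinder as it is.

Things in the scene. Friction and masses are not known exactly. Their poses are not given: they have to be found in the camera images.
- grinder: Low aluminium coffee grinder, 150 deep x 220 wide x 95 mm high, fixed to the worktop. Origin: centre of its underside; x to its back, y to its left seen from the robot, z up. On its flat top: the grind dial (x -18, y +52 mm), the small round portion knob (x -36, y -62), and a round bean hopper with wooden cover (x +30, y -58), 78 mm across, 45 mm high.
- grind_dial (a joint): Turn of the grind dial about its upright axis, rad: 0 at the clockwise stop, growing counter-clockwise seen from above to 2.51. It clicks every 24 degrees (0.419 rad; short bar = stop, then six dots on the top); three clicks = 1.257. A sprung detent (about 0.1 N m) draws it into the nearest click when let go. Starts one or two clicks from the clockwise stop.
- dial_grip (a point): Grip point of the black grind dial: on its axis, 127 mm above the worktop, 10 mm below the top of its bar grip. The bar is 52 long, 16 thick, 33 mm high and stands on a round skirt 60 mm across, whose top is 23 mm below this point. x runs along the bar to its pointer end (white line on top), z up; parallel to the grinder's x at joint value 0.
- portion_mark (a point): White mark on the small round black portion knob (30 mm across, 17 mm high), on its top, 11 mm from its axis. The knob turns easily and stays where it is left; it is not to be turned.

How it is judged (in metres and radians):
On the way, in this order (a step that is already met when the one before it is completed fails the run):
1. the grind dial is at its clockwise stop (within 8 degrees) (value of joint grind_dial below 0.14 rad), for 0.1 s.
2. the grind dial is three clicks back from the stop (value of joint grind_dial between 1.08 and 1.435 rad), for 0.2 s.
At the end, for the whole second after the job is handed in: The grind dial rests three clicks (72 degrees) counter-clockwise from its clockwise stop, within 10 degrees (all of step 2 and velocity of joint grind_dial between -0.1 and 0.1 rad/s); the robot touches nothing.
It fails at once if the portion knob has been turned (its mark has moved more than 4 mm) (distance of portion_mark from where it was at the start of the episode above 0.004 m).
It also fails if it takes over 35 s, if anything falls off the work surface, if the arm or the gripper's body presses on something with over 40 N, if the wrist force passes 120 N, or if a joint passes its speed limit or range.

## Working session

There is one attempt and no reset: what is moved stays moved. The work goes in short steps, Python scripts to look and compute and a tool call to move; the robot and the scene stay as the last step left them, time stands still between calls to the robot, and variables do not carry over. Pictures are saved under pics/ and viewed, at most 10 in all, crops included, and the job is handed in when it is done.

```bash
ls; mkdir -p pics; python3 - <<'E'
from plant import r, eyes
import cv2,numpy as np
s=r.state();print(s)
for n in("scene","top"):
    im=eyes.grab_frame(n);cv2.imwrite(f"pics/{n}0.png",im);c=eyes.camera_info(n);print(n,np.round(c["camera_matrix"],1).tolist(),np.round(c["pose"],4).tolist())
E
```

```text
pics
plant.py
{'time': 0.0, 'qpos': array([-72.96520545,  23.94828638,  -0.59032194,  92.48441008,
         0.2672126 ,  63.638077  ,  -3.03743125]), 'qd': array([-0.05186263,  0.02529734, -0.00254968, -0.0549294 ,  0.08599481,
       -0.10934897,  0.05067698]), 'tau': array([ 3.60694930e-04, -8.64456868e+01,  6.79015629e-01, -4.34892619e+01,
        1.90855953e-02,  7.44511199e-03, -3.37916720e-05]), 'ee_pos': array([0.20762628, 0.58917791, 0.25566572]), 'orientation': array([[-9.43142775e-01,  3.32387704e-01, -3.47097644e-04],
       [ 3.32387880e-01,  9.43142063e-01, -1.16040760e-03],
       [-5.83428321e-05, -1.20980110e-03, -9.99999266e-01]]), 'ft_force': array([-0.47010926,  0.80917821, -0.00562076]), 'torque': array([ 0.01863635,  0.04938253, -0.0284869 ]), 'grip_force': 0.0, 'gripper_width': 0.08561211862849376}
scene [[446.8, 0.0, 318.4], [0.0, 446.8, 198.6], [0.0, 0.0, 1.0]] [[0.7074, -0.5155, 0.4835, 0.1021], [-0.7065, -0.5338, 0.4646, -0.338], [0.0186, -0.6703, -0.7419, 0.7391], [0.0, 0.0, 0.0, 1.0]]
top [[494.1, 0.0, 330.2], [0.0, 494.1, 196.9], [0.0, 0.0, 1.0]] [[-0.0245, -0.9872, 0.1577, 0.3662], [-0.9996, 0.0261, 0.0082, 0.0634], [-0.0122, -0.1574, -0.9875, 0.9518], [0.0, 0.0, 0.0, 1.0]]
```

View pics/top0.png

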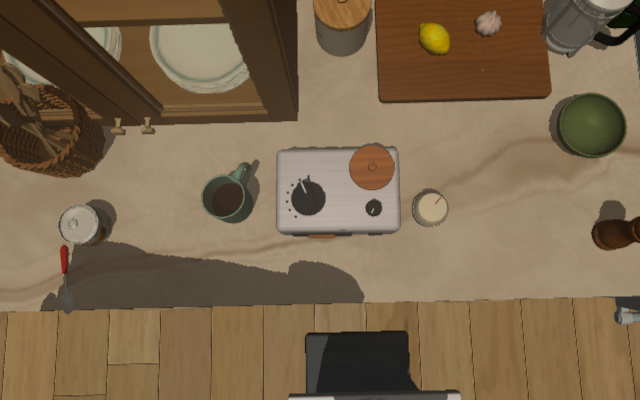

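View pics/scene0.png

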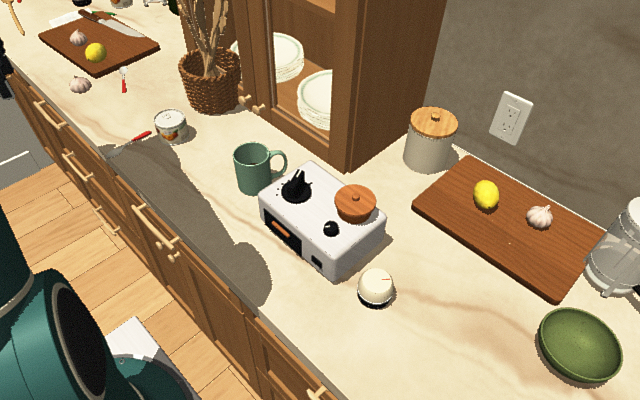

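The top view shows the grinder at about (277–399, 148–234), with the dial at (308,198) and the portion knob at (374,208). The scene view has the dial at (296,187), a mug beside the grinder to the left and a cabinet behind-left. I'll enlarge the dial in both.

```bash
python3 - <<'E'
import cv2,numpy as np
a=cv2.imread("pics/top0.png")[140:240,260:410];b=cv2.imread("pics/scene0.png")[150:250,245:395]
f=lambda x:cv2.resize(x,None,fx=5,fy=3*5/3,interpolation=cv2.INTER_CUBIC)
cv2.imwrite("pics/c1.png",f(a));cv2.imwrite("pics/c2.png",f(b))
E
```

```text
(no output)
```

View pics/c1.png

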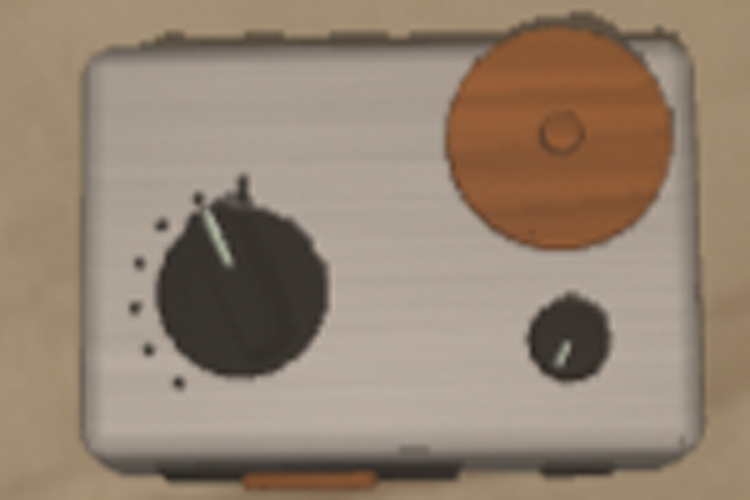

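View pics/c2.png

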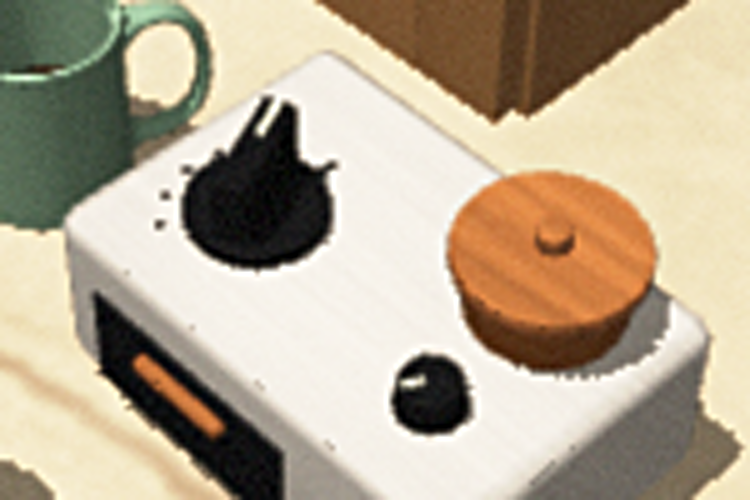

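One click off the stop: the pointer line runs (301,181)→(306,193) in top and (300.4,169.4)→(297,176.6) in scene.

```bash
cat > g.py <<'E'
import numpy as np
from plant import r, eyes
def ray(n,p):
    c=eyes.camera_info(n);K=np.array(c["camera_matrix"]);T=np.array(c["pose"])
    d=T[:3,:3]@np.linalg.inv(K)@[*p,1];return T[:3,3],d/np.linalg.norm(d)
def tri(p,q):
    A=0;b=0;R=[ray("top",p),ray("scene",q)]
    for o,d in R:
        P=np.eye(3)-np.outer(d,d);A=A+P;b=b+P@o
    x=np.linalg.solve(A,b);return np.round(x,4),[round(np.linalg.norm(np.cross(x-o,d)),4) for o,d in R]
def atz(n,p,z):
    o,d=ray(n,p);return np.round(o+d*(z-o[2])/d[2],4)
E
python3 - <<'E'
from g import *
T=lambda x,y:(260+x/5-.4,140+y/5-.4)
S=lambda x,y:(245+x/5-.4,150+y/5-.4)
for n,p,q in[("lineOut",T(204,207),S(275,98)),("lineIn",T(230,266),S(261,134)),("hopper knob",T(562,131),S(555,235)),("mark",T(564,354),S(412,381)),("stopbar out",T(243,178),S(334,165))]:print(n,*tri(p,q))
print("skirt top .104",atz("top",T(243,291),.104),atz("scene",S(257,213),.104))
print("portion .103",atz("top",T(569,340),.11))
for n,p in[("BL",(87,50)),("BR",(690,42)),("FR",(700,452)),("FL",(85,452))]:print(n,atz("top",T(*p),.095))
for n,p in[("L",(65,215)),("B",(335,50)),("R",(710,335))]:print(n,atz("scene",S(*p),.095))
E
```

```text
lineOut [0.5247 0.1201 0.1343] [np.float64(0.0006), np.float64(0.0006)]
lineIn [0.5059 0.1106 0.134 ] [np.float64(0.0013), np.float64(0.0013)]
hopper knob [ 0.5489 -0.0023  0.1333] [np.float64(0.0007), np.float64(0.0007)]
mark [ 0.4755 -0.0016  0.1109] [np.float64(0.0005), np.float64(0.0005)]
stopbar out [0.544  0.1084 0.0916] [np.float64(0.0006), np.float64(0.0006)]
skirt top .104 [0.501  0.1088 0.104 ] [0.4965 0.1017 0.104 ]
portion .103 [ 0.48   -0.0033  0.11  ]
BL [0.591  0.1635 0.095 ]
BR [ 0.588  -0.0516  0.095 ]
FR [ 0.4417 -0.0484  0.095 ]
FL [0.4471 0.1652 0.095 ]
L [0.4472 0.1594 0.095 ]
B [0.5897 0.1537 0.095 ]
R [ 0.5818 -0.0561  0.095 ]
```

Request:
{"name": "hand_motion", "arguments": {
  "steps": [
    {"x": -0.436,"y": -0.357,"z": 0.036,"az": 137},
    {"x": -0.436,"y": -0.357,"z": 0.036,"az": 137},
    {"x": -0.436,"y": -0.357,"z": 0.036,"az": 137},
    {"x": -0.436,"y": -0.357,"z": 0.036,"az": 137},
    {"x": -0.436,"y": -0.357,"z": 0.036,"az": 137},
    {"x": -0.436,"y": -0.357,"z": 0.036,"az": 137},
    {"x": -0.436,"y": -0.357,"z": 0.036,"az": 137},
    {"x": -0.436,"y": -0.357,"z": 0.036,"az": 137},
    {"x": -0.436,"y": -0.357,"z": 0.036,"az": 137},
    {"x": -0.436,"y": -0.357,"z": 0.036,"az": 137},
    {"x": -0.436,"y": -0.357,"z": 0.036,"az": 137},
    {"x": -0.436,"y": -0.357,"z": 0.036,"az": 137}
  ],
  "jaw": 0.05
}}

```text
time: 1.1
ee_pos: [0.4673, 0.1611, 0.2244]
orientation: [[0.271, 0.963, 0.0], [0.963, -0.271, 0.0], [0.0, 0.0, -1.0]]
ft_force: [1.6, 0.9, 0.2]
gripper_width: 0.0496
grip_force: 0.0
```

```bash
python3 - <<'E'
from plant import r, eyes
s=r.state();print(s['time'],s['qpos'].round(1),s['ee_pos'].round(4),s['orientation'].round(3).tolist())
E
```

```text
1.1 [-46.2  13.6  27.2 113.4  -7.6  54.7 -31. ] [0.4673 0.1611 0.2244] [[0.271, 0.963, 0.0], [0.963, -0.271, 0.0], [0.0, 0.0, -1.0]]
```

Request:
{"name": "hand_motion", "arguments": {
  "steps": [
    {"x": -0.043,"y": 0.046,"az": 51},
    {"x": -0.043,"y": 0.046,"az": 51},
    {"x": -0.043,"y": 0.046,"az": 51},
    {"x": -0.043,"y": 0.046,"az": 51},
    {"x": -0.043,"y": 0.046,"az": 51},
    {"x": -0.043,"y": 0.046,"az": 51},
    {"x": -0.043,"y": 0.046,"az": 51},
    {"x": -0.043,"y": 0.046,"az": 51},
    {"x": -0.043,"y": 0.046,"az": 51},
    {"x": -0.043,"y": 0.046,"az": 51}
  ]
}}

```text
time: 1.93
ee_pos: [0.4996, 0.1095, 0.2243]
orientation: [[0.914, 0.405, -0.0], [0.405, -0.914, -0.0], [-0.0, 0.0, -1.0]]
ft_force: [-0.1, -0.1, -0.6]
gripper_width: 0.0498
grip_force: 0.0
```

```bash
python3 - <<'E'
from plant import r, eyes
import numpy as np,cv2
s=r.state();print(s['time'],s['qpos'].round(1),s['ee_pos'].round(4),s['orientation'].round(3).tolist())
c=eyes.camera_info("wrist");np.savez("w.npz",K=c["camera_matrix"],T=c["pose"]);print(np.round(c["camera_matrix"],1).tolist(),np.round(c["pose"],4).tolist())
im=eyes.grab_frame("wrist");cv2.imwrite("pics/w1.png",im)
E
```

```text
1.9333 [-47.8  17.   38.  111.4 -12.6  55.7 -70. ] [0.4996 0.1095 0.2243] [[0.914, 0.405, -0.0], [0.405, -0.914, -0.0], [-0.0, 0.0, -1.0]]
[[309.7, 0.0, 315.5], [0.0, 309.7, 200.0], [0.0, 0.0, 1.0]] [[0.4058, -0.8655, -0.2936, 0.5752], [-0.914, -0.3845, -0.1295, 0.1434], [-0.0008, 0.3209, -0.9471, 0.3419], [0.0, 0.0, 0.0, 1.0]]
```

View pics/w1.png

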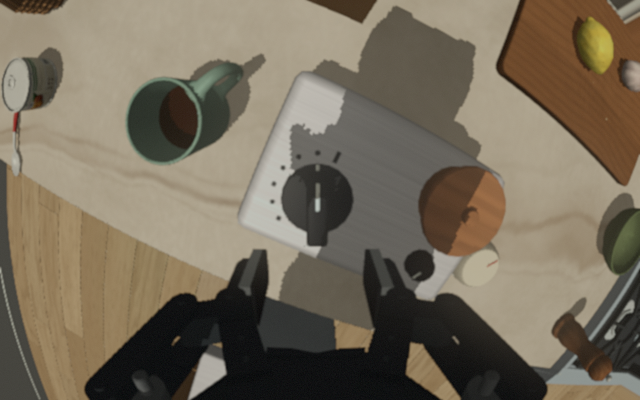

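The wrist view shows the bar upright in the picture at column ≈317, between the fingers (midpoint ≈315). I'll enlarge it, with the model drawn over.

```bash
cat >> g.py <<'E'
def fish(P,K,T):
    p=T[:3,:3].T@(np.array(P)-T[:3,3]);th=np.arctan2(np.hypot(p[0],p[1]),p[2]);u=p[:2]/np.hypot(p[0],p[1])*th
    return K[0,0]*u+K[:2,2]
E
python3 - <<'E'
from g import *
import cv2
w=np.load("w.npz");K,T=w["K"],w["T"]
im=cv2.imread("pics/w1.png")[140:260,250:390];b=cv2.resize(im,None,fx=5,fy=5,interpolation=cv2.INTER_CUBIC)
b=cv2.convertScaleAbs(b,alpha=1.6,beta=20)
cx,cy=.5005,.1075;a=np.radians(24);R=np.array([[np.cos(a),-np.sin(a)],[np.sin(a),np.cos(a)]])
for k,z in[((26,8),.137),((26,-8),.137),((-26,8),.137),((-26,-8),.137)]+[((30*np.cos(t),30*np.sin(t)),.104) for t in np.arange(0,6.28,.5)]:
    p=R@np.array(k)/1000+[cx,cy];q=fish([*p,z],K,T);cv2.circle(b,tuple(int(v) for v in (q-[250,140]+.4)*5),3,(0,0,255),-1)
cv2.imwrite("pics/w1c.png",b)
E
```

```text
(no output)
```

View pics/w1c.png

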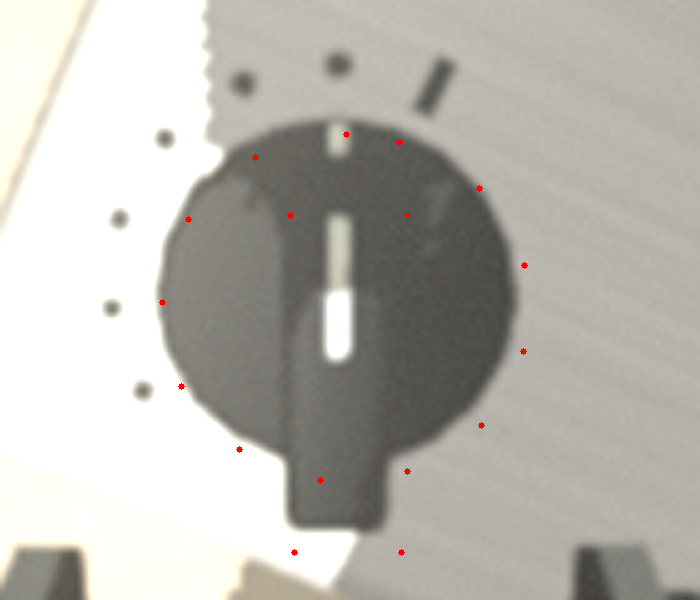

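The overlay puts the true axis about 2 mm further along +x, at ≈(0.5015, 0.109), and the bar at ≈24° in line with the tool. I'll descend and close.

Request:
{"name": "hand_motion", "arguments": {
  "steps": [
    {"x": 0.0015,"y": 0.001,"z": 0.03},
    {"x": 0.0015,"y": 0.001,"z": 0.06},
    {"x": 0.0015,"y": 0.001,"z": 0.08},
    {"x": 0.0015,"y": 0.001,"z": 0.088},
    {"x": 0.0015,"y": 0.001,"z": 0.088},
    {"x": 0.0015,"y": 0.001,"z": 0.088}
  ]
}}

```text
time: 2.48
ee_pos: [0.5019, 0.1088, 0.1371]
orientation: [[0.916, 0.402, 0.0], [0.402, -0.916, -0.0], [0.0, 0.0, -1.0]]
ft_force: [0.3, 0.1, 1.2]
gripper_width: 0.0498
grip_force: 0.0
```

Request:
{"name": "hand_motion", "arguments": {
  "steps": [
    {},
    {},
    {},
    {},
    {},
    {}
  ],
  "jaw": 0,
  "clamp_n": 40
}}

```text
time: 2.98
ee_pos: [0.502, 0.1094, 0.1375]
orientation: [[0.916, 0.401, 0.001], [0.401, -0.916, 0.001], [0.002, -0.0, -1.0]]
ft_force: [-2.6, 1.1, 10.0]
gripper_width: 0.0152
grip_force: 42.9
```

Request:
{"name": "hand_motion", "arguments": {
  "steps": [
    {"az": 5},
    {"az": 10},
    {"az": 15},
    {"az": 20},
    {"az": 24},
    {"az": 24},
    {"az": 24},
    {"az": 24}
  ]
}}

```text
time: 3.65
ee_pos: [0.5021, 0.1092, 0.1375]
orientation: [[1.0, -0.006, 0.001], [-0.006, -1.0, 0.001], [0.001, -0.001, -1.0]]
ft_force: [-2.5, -1.8, 10.3]
gripper_width: 0.0154
grip_force: 43.1
```

```bash
python3 -c "
from plant import r, eyes
import numpy as np
s=r.state();o=s['orientation'];print(s['torque'],np.degrees(np.arctan2(o[1,0],o[0,0])))"
```

```text
[-0.34810695  0.57151391 -0.05695394] -0.34659261776262196
```

Request:
{"name": "hand_motion", "arguments": {
  "steps": [
    {"az": 2},
    {"az": 4},
    {"az": 4},
    {"az": 4}
  ]
}}

```text
time: 3.98
ee_pos: [0.5022, 0.1092, 0.1376]
orientation: [[0.997, -0.074, 0.002], [-0.074, -0.997, 0.0], [0.002, -0.0, -1.0]]
ft_force: [-0.8, -2.2, 10.2]
gripper_width: 0.0154
grip_force: 62.4
```

```bash
python3 -c "
from plant import r, eyes
import numpy as np
s=r.state();o=s['orientation'];print(s['torque'],np.degrees(np.arctan2(o[1,0],o[0,0])))"
```

```text
[-0.63040456  0.26491509  1.5850457 ] -4.240141698355854
```

The stop can be felt (1.6 N m). Now three clicks back.

Request:
{"name": "hand_motion", "arguments": {
  "steps": [
    {"az": -7},
    {"az": -14},
    {"az": -21},
    {"az": -28},
    {"az": -35},
    {"az": -42},
    {"az": -49},
    {"az": -56},
    {"az": -63},
    {"az": -69},
    {"az": -73},
    {"az": -75.5}
  ]
}}

```text
time: 4.98
ee_pos: [0.5017, 0.11, 0.1375]
orientation: [[0.318, 0.948, 0.001], [0.948, -0.318, 0.002], [0.002, 0.0, -1.0]]
ft_force: [-5.0, 4.0, 9.9]
gripper_width: 0.0154
grip_force: 42.9
```

Request:
{"name": "hand_motion", "arguments": {
  "steps": [
    {},
    {},
    {},
    {}
  ]
}}

```text
time: 5.32
ee_pos: [0.5017, 0.11, 0.1375]
orientation: [[0.322, 0.947, 0.001], [0.947, -0.322, 0.001], [0.002, 0.0, -1.0]]
ft_force: [-4.0, 4.1, 9.1]
gripper_width: 0.015
grip_force: 42.9
```

```bash
python3 -c "
from plant import r, eyes
import numpy as np
s=r.state();o=s['orientation'];print(s['torque'],s['qpos'].round(1),np.degrees(np.arctan2(o[1,0],o[0,0])))"
```

```text
[1.08461747 1.0204896  0.06047464] [-34.7  22.8  22.9 114.8 -12.5  44.7 -23.3] 71.19954448402129
```

Release, rise, look.

Request:
{"name": "hand_motion", "arguments": {
  "steps": [
    {},
    {},
    {},
    {},
    {}
  ],
  "jaw": 0.05
}}

```text
time: 5.73
ee_pos: [0.5015, 0.1089, 0.1365]
orientation: [[0.323, 0.946, 0.0], [0.946, -0.323, -0.0], [-0.0, 0.0, -1.0]]
ft_force: [0.1, -0.2, -0.3]
gripper_width: 0.05
grip_force: 0.0
```

Request:
{"name": "hand_motion", "arguments": {
  "steps": [
    {"z": -0.03},
    {"z": -0.07},
    {"z": -0.1},
    {"z": -0.12},
    {"z": -0.12},
    {"z": -0.12}
  ]
}}

```text
time: 6.23
ee_pos: [0.5018, 0.1092, 0.2571]
orientation: [[0.323, 0.946, 0.002], [0.946, -0.323, 0.001], [0.001, 0.001, -1.0]]
ft_force: [-0.1, 0.7, -0.3]
gripper_width: 0.0499
grip_force: 0.0
```

```bash
python3 - <<'E'
from plant import r, eyes
import cv2
im=eyes.grab_frame("wrist")[110:270,220:420];cv2.imwrite("pics/w2.png",cv2.convertScaleAbs(cv2.resize(im,None,fx=3.7,fy=3.7,interpolation=cv2.INTER_CUBIC),alpha=1.5,beta=20))
E
```

```text
(no output)
```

View pics/w2.png

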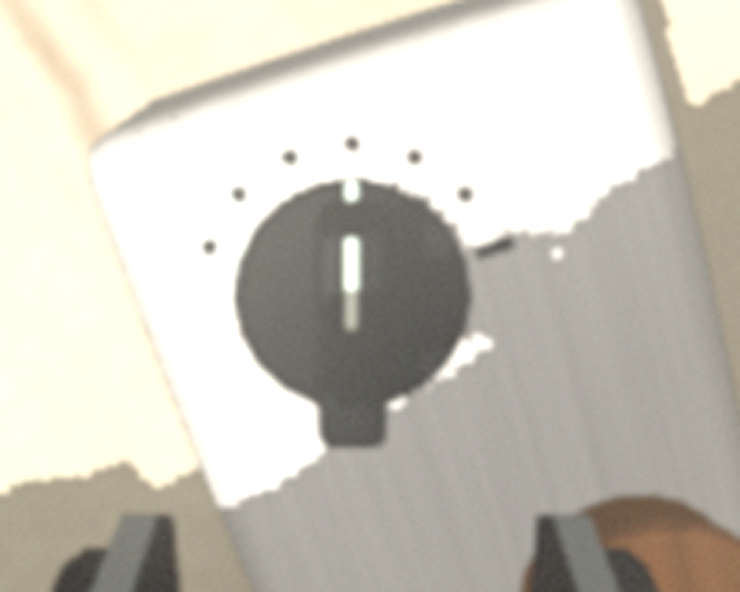

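The pointer at (352,190) stands on the third dot (352,144), counting bar (495,247), dot 1 (465,194), dot 2 (414,157), dot 3. The gripper is clear of everything.

```bash
python3 -c "
from plant import r, eyes
print(r.close_job())"
```

```text
the job is handed in; nothing more can be done
None
```

The grind dial was turned clockwise to its stop, then back three clicks and let go. The last picture shows the pointer on the third dot with the gripper clear. The gripper never went near the portion knob, and the job was handed in at about 6 s of the 35 s allowed; no verdict came back.

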